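# Push an organ magnet under the spring flap of its test nest

### The arm

A 6-joint arm with a two-finger parallel gripper is mounted at the origin on the work surface. World frame = base frame: x ahead of the robot, y to its left, z up, the work surface at z = 0. Lengths are in m, angles in degrees, forces in N, time in s.
With the tool pointing down it reaches from about 0.325 to 1 m from the base axis. Payload 5.1 kg.
Tool frame: the origin (TCP) lies at the very end of the fingers, on their centre line; the grasp point (between the pads) lies 19 mm behind it (manip.hold_point_z is the distance from the TCP to the grasp point, in m); z points along the fingers, y is the direction in which the jaws open and shut (so a half turn about z gives the same grasp; the last joint's range is limited). The gripper opens to 85 mm and grips with 20 to 120 N. Pads are 22 mm wide; open, the fingers measure 114 mm over their backs; the gripper's body (76 mm by 85 mm) begins 54 mm behind the grasp point. The pads swing forward as they close: fully open they stand 13 mm farther back than shut.
Start: joints at [-80.936, 7.093, 94.555, -0, 78.352, -4.733], TCP at [0.155, -0.631, 0.231] pointing down, gripper open.
Joint ranges: [-149.61, 149.61], [-58.7, 133.49], [1.44, 155.28], [-77.14, 257.14], [18.33, 153.61], [-166.67, 166.67]. Speed limits (degrees/s): [147.25, 147.25, 180, 180, 180, 180].

### API

Orientations are given as [roll, pitch, yaw] about the fixed x, y, z axes, in that order (R = Rz(yaw) Ry(pitch) Rx(roll)).
In Python, from cell import manip gives the robot as it stands. Calls block until the motion is done:
- manip.move_to(position, orientation): joint-space move of the TCP to a pose.
- manip.move_linear(position, speed=0.15, rotation=None, max_force=None): straight line of the TCP; rotation=None keeps the orientation; speed is the mean speed in m/s. With max_force (N) it stops when the force on the tool has changed by that much, and returns True; else False.
- manip.set_joints(angles): joint-space move.
- manip.command_gripper(opening, effort=None): finger opening in m; effort is the grip in N (None keeps the last); returns when the fingers have stopped.
- manip.pause(seconds).
- manip.ik(position, orientation): joint angles nearest the present ones, or None.
- manip.capture(name): name is "scene" or "top" or "wrist"; returns (picture, depth): 400x640x3 uint8, red, green, blue; 400x640 float32, m along the optical axis (not along the pixel's ray), 0 where there is no reading.
- manip.camera_model(name): a dict with "fovy" (degrees; the focal length in pixels is half the picture's height over the tangent of half this angle, whatever the lens; pixels are square), "cx", "cy" (the principal point, pixels), "k1" (the pictures are not rectified: a ray, as slopes to the right and down, at radius r is drawn at 1 + k1 r^2 times it, then the intrinsics apply), "world_to_cam" (4x4, takes a point from world to camera coordinates); the wrist camera has in their place "hand_eye" (4x4, takes a point from camera to tool coordinates, whose origin is the TCP and whose axes are the flange's). Camera axes: x right, y down, z forward; pixel columns grow to the right and rows downward; lengths in m; the calibration is good to about 2 mm. A picture is of the moment at which its call begins: read the wrist's pose just before it. camera_model takes no time and is no camera call.
A pose or a line that the arm cannot do raises manip.MotionError and nothing moves.
- manip.sign_off(): hands the job in, once; it reports no verdict.
Readings, each from a call of its own:
- manip.get_clock(): time.
- manip.get_joint_positions(): joint angles.
- manip.get_qvel(): joint speeds.
- manip.get_joint_efforts(): joint torques, N m.
- manip.get_tool_pos(): TCP position.
- manip.get_orientation(): TCP orientation.
- manip.get_ft_force(): force on the tool from outside, world axes, zero at the start.
- manip.get_wrist_torque(): the same for the moment, N m.
- manip.get_gripper_width(): finger opening in m.
Only numpy, scipy, OpenCV 4.12 (cv2) and the standard library are available. Lean on these libraries where they do the work, as an engineer would, in place of code of your own. Each camera call takes 0.05 s, during which the arm holds its last target.

### The job

A steel organ magnet lies in the channel of the test nest. With one fingertip press the nest's side paddle down and keep it down, so that the spring flap stays open, while the other fingertip pushes the magnet along the channel under the flap until it is fully home against the end stop; then let go of the paddle so that the flap shuts behind the magnet's head. Only push: do not lift the magnet, and leave everything else on the bench where it is.

Things in the scene. Friction and masses are not known exactly. Their poses are not given: they have to be found in the camera images.
- nest: Test nest, a fixed jig. Plywood base (x -125 to +115, y -30 to +36 mm), its top, the bed, 24 mm above the table. Origin at table level; x along the channel towards the end stop, y towards the paddle. The channel lies along y = 0, 25 mm wide between 6 mm thick guides (9 mm high above the bed at x 5 to 80, 6 mm high at x -57 to 5); behind x = -57 the bed is bare.
- stop (a point): Foot of the end stop's face, on the bed in the middle of the channel (nest x = +80, y = 0, 24 mm above the table). The stop block is 24 mm high above the bed. Its x points on along the channel.
- flap (a joint): Spring flap's angle: 0 shut, 0.62 wide open (stop). One rocking part on a rod along nest x (y = +27, 48 mm above the table): cover with lip on the channel side, paddle on the other. Pressing the paddle raises the lip; the magnet's head clears it from about 0.36. The spring asks 1.6 N at the paddle when shut, 5 N at 0.5, and shuts the flap when let go (ajar at about 0.33 if the head is under the lip).
- hinge (a point): On the flap's rod over the middle post. Three posts 8 x 12 mm (along x, y) carry it, up to 50 mm above the table, at nest x = -116, 22 and 84, y = 27.
- paddle (a point): Centre of the paddle's top face: a plate along nest x from -110 to +5, 20 wide, 4 thick, over bare table. Shut: nest y = +74, 53 mm above the table, outer edge tilted up 0.5 rad. At 0.5 rad: level, y = +71, 30 mm above the table (6 above the bed). At the stop: y = +69, 25 mm. A fingertip can slide along it while holding it down, 71 mm from the one behind the magnet (nest y, centres).
- lip (a point): Middle of the lower edge of the flap's lip, a plate 3 mm thick (nest x = 45 to 48) and 18 mm wide that hangs from the cover (nest x = 46 to 80) and, when shut, bars the channel 10 mm above the bed.
- magnet: Magnet to push, loose, 0.08 to 0.17 kg: steel strip 80 x 22 x 4 mm; at its front (+x) a dark head 28 long, 22 wide, 18 high; at its rear an upturned foot 22 wide, 4 thick, 20 high, whose rear face, 40 mm behind the origin, is pushed. Origin at the centre of the underside. It lies in the channel short of the lip. Home: origin at nest x = +40, y = 0, and the lip drops behind the head, 4 mm to spare.
- spare: Bystander: another magnet of the same kind, lying on the table beside the nest. Origin at the underside.
- jar: Bystander: white closed jar, 58 mm across, 85 mm high. Origin at the underside.
- dowel: Bystander: upright wooden dowel, 20 mm across, 70 mm high. Origin at the underside.
- tin: Bystander: small open tin, 56 mm across, 24 mm high. Origin at the underside.
- tub: Bystander: white plastic tub, 94 mm across, 95 mm high. Origin at the underside.
- tape: Bystander: ring of paper tape lying flat, 100 mm across, 36 mm high. Origin at the underside.
- driver: Bystander: screwdriver, 200 mm long, lying along its x. Origin at its underside.
Not all that is in view belongs to the job. What is shaped like the magnet but blue or green is not meant.

How it is judged:
By the outcome, as a careful person would: the job done as asked, in the order asked, and still so for the second after the job is handed in, with the robot touching nothing.
It also fails if it takes over 40 s, if anything falls off the work surface, if the arm or the gripper's body presses on something with over 40 N, if the wrist force passes 120 N, or if a joint passes its speed limit or range.

## Working session

There is one attempt and no reset: what is moved stays moved. The work goes in short steps, each a Python script; the robot and the scene stay as the last script left them, time stands still between calls to the robot, and variables do not carry over. Pictures are saved under pics/ and viewed, and the job is handed in when it is done.

```bash
ls; mkdir -p pics
python3 - <<'E'
from cell import manip
import cv2,numpy as np
for n in ["scene","top","wrist"]:
    p,d=manip.capture(n); cv2.imwrite(f"pics/{n}0.png",p[:,:,::-1]); np.save(f"pics/{n}0.npy",d)
    m=manip.camera_model(n); print(n,{k:(np.round(v,4).tolist()) for k,v in m.items()})
print(manip.get_clock(),manip.get_orientation(),manip.get_tool_pos(),manip.get_gripper_width())
E
```

```text
pics
scene {'fovy': 53.8856, 'cx': 321.1546, 'cy': 203.0862, 'k1': -0.0563, 'world_to_cam': [[0.5599, 0.8285, -0.0112, -0.3262], [0.7172, -0.4914, -0.4941, -0.361], [-0.4149, 0.2686, -0.8693, 1.3137], [0.0, 0.0, 0.0, 1.0]]}
top {'fovy': 52.2128, 'cx': 319.4785, 'cy': 202.4099, 'k1': -0.0083, 'world_to_cam': [[-0.0226, -0.9996, -0.0177, 0.0307], [-0.9843, 0.0253, -0.175, 0.5317], [0.1753, 0.0135, -0.9844, 1.0608], [0.0, 0.0, 0.0, 1.0]]}
wrist {'fovy': 58.1418, 'cx': 320.1429, 'cy': 194.8259, 'k1': -0.0029, 'hand_eye': [[-0.0006, -0.9521, -0.3058, 0.0794], [1.0, -0.0, -0.0018, -0.0006], [0.0017, -0.3058, 0.9521, -0.1425], [0.0, 0.0, 0.0, 1.0]]}
0.15 [-1.79907888e+02 -7.16115427e-03  1.37968191e+01] [ 0.15492171 -0.63077555  0.23035426] 0.08538113038082865
```

View pics/top0.png

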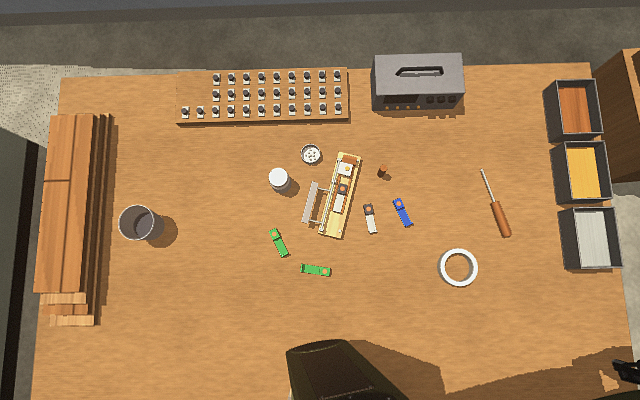

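View pics/scene0.png

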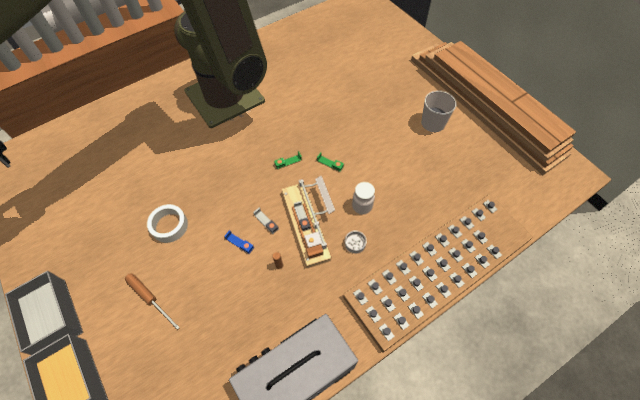

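The top view shows the nest at about (340,195), with its stop end at the top (347,160), the paddle at (312,203) on the left and the magnet in the channel around (341,195). The spare lies at (370,218). Next I'll measure the nest from the top camera and take a closer look with the wrist camera.

```bash
cat > h.py <<'E'
import numpy as np,cv2
from scipy.spatial.transform import Rotation as Ro
def K(m): 
    f=200/np.tan(np.radians(m["fovy"]/2)); return f
def rays(m,uv):
    uv=np.atleast_2d(np.asarray(uv,float)); f=K(m)
    cm=np.array([[f,0,m["cx"]],[0,f,m["cy"]],[0,0,1]])
    p=cv2.undistortPoints(uv.reshape(-1,1,2),cm,np.array([m["k1"],0,0,0,0.])).reshape(-1,2)
    return np.c_[p,np.ones(len(p))]
def c2w(m,pose=None):
    if "world_to_cam" in m: return np.linalg.inv(m["world_to_cam"])
    T=np.eye(4);T[:3,:3]=Ro.from_euler('xyz',pose[1],degrees=True).as_matrix();T[:3,3]=pose[0]
    return T@m["hand_eye"]
def atz(m,uv,z,pose=None):
    T=c2w(m,pose);r=rays(m,uv)@T[:3,:3].T;o=T[:3,3]
    return o+r*((z-o[2])/r[:,2])[:,None]
def cloud(m,d,pose=None):
    v,u=np.mgrid[0:400,0:640];T=c2w(m,pose)
    r=rays(m,np.c_[u.ravel(),v.ravel()])*d.ravel()[:,None]
    return (r@T[:3,:3].T+T[:3,3]).reshape(400,640,3)
def project(m,P,pose=None):
    P=np.atleast_2d(P);T=np.linalg.inv(c2w(m,pose));f=K(m)
    cm=np.array([[f,0,m["cx"]],[0,f,m["cy"]],[0,0,1]])
    q,_=cv2.projectPoints(P@T[:3,:3].T+T[:3,3],np.zeros(3),np.zeros(3),cm,np.array([m["k1"],0,0,0,0.]))
    return q.reshape(-1,2)
E
python3 - <<'E'
from h import *
from cell import manip
p=cv2.imread("pics/top0.png")[130:250,250:420]
cv2.imwrite("pics/topc.png",cv2.resize(p,None,fx=4.7,fy=4.7,interpolation=cv2.INTER_CUBIC))
m=manip.camera_model("top")
print(atz(m,[[340,152],[361,155],[341,238],[320,233]],0.024))
E
```

```text
[[ 0.67990639 -0.04315731  0.024     ]
 [ 0.66945325 -0.10216418  0.024     ]
 [ 0.43633586 -0.03824259  0.024     ]
 [ 0.45140069  0.01871873  0.024     ]]
```

View pics/topc.png

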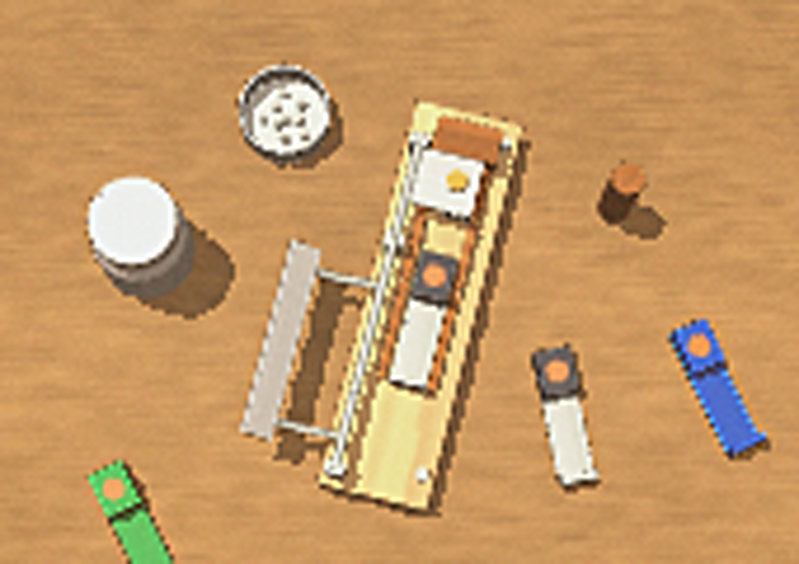

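Run:
```python
from h import *
from cell import manip
manip.move_to([0.585,-0.035,0.24],[180,0,-15.2])
manip.command_gripper(0.0565)
pose=(manip.get_tool_pos(),manip.get_orientation())
p,d=manip.capture("wrist"); cv2.imwrite("pics/w1.png",p[:,:,::-1]); np.savez("pics/w1.npz",d=d,p=pose[0],o=pose[1])
print(pose,manip.get_gripper_width(),manip.get_clock(),manip.get_joint_positions())
```

```text
(array([ 0.58498832, -0.03520569,  0.23999017]), array([ 1.79997909e+02, -1.61021848e-04, -1.52184124e+01])) 0.05647524178914923 3.2 [-8.68135147e+00 -1.23740361e+00  1.02371488e+02  1.10542488e-03
  7.88653195e+01  9.65291152e+01]
```

View pics/w1.png

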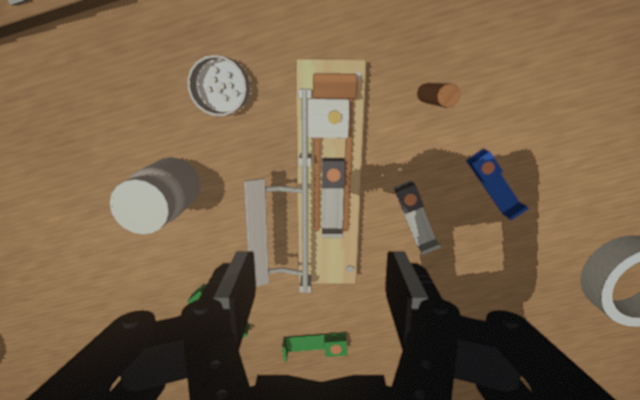

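The wrist view shows the nest upright in the picture. The stop block is at (335,85), the magnet at (333,195) with its foot at (333,233), the paddle at (257,230) and the hinge rod at u≈305. I'll fit the pose precisely.

Run:
```python
from h import *
from cell import manip
z=np.load("pics/w1.npz");d=z["d"];pose=(z["p"],z["o"]);m=manip.camera_model("wrist")
C=cloud(m,d,pose);print("table z",np.median(C[300:380,430:460,2]),np.median(C[20:50,300:600,2]))
# bed points
img=cv2.imread("pics/w1.png")
M=(abs(C[...,2]-0.024)<0.005);M[:45]=0;M[:,:285]=0;M[:,380:]=0;M[300:]=0
P=C[M][:,:2].astype(np.float32);print(len(P),np.median(C[M][:,2]))
# edges in nest-ish frame
yaw=-15.2
def loc(P,yaw):
    a=np.radians(yaw);return np.c_[P[:,0]*np.cos(a)+P[:,1]*np.sin(a),-P[:,0]*np.sin(a)+P[:,1]*np.cos(a)]
print(cv2.minAreaRect(P))
L=loc(P,yaw)
print(np.percentile(L,[0.2,1,99,99.8],axis=0))
# right edge (min y) line by slices
xs=[];ys=[]
for x in np.arange(L[:,0].min()+.02,L[:,0].max()-.02,.01):
    s=L[abs(L[:,0]-x)<.005]
    if len(s)>10: xs.append(x);ys.append(np.percentile(s[:,1],1))
k=np.polyfit(xs,ys,1);print("right edge slope deg",np.degrees(np.arctan(k[0])),np.std(np.polyval(k,xs)-ys),np.polyval(k,np.mean(xs)))
c=cv2.resize(img[40:310,230:400],None,fx=2.2*1,fy=2.2,interpolation=cv2.INTER_CUBIC);cv2.imwrite("pics/w1c.png",c)
```

```text
table z 0.3004815889385962 -0.00036312633235341396
8150 0.02390460495705482
((0.5618847012519836, -0.03673166036605835), (0.06616318970918655, 0.23906506597995758), 74.16873168945312)
[[0.43295566 0.07825975]
 [0.43459969 0.0790145 ]
 [0.67045028 0.14448086]
 [0.67142378 0.14532289]]
right edge slope deg -0.7701241595544354 0.0002792349247641128 0.0794685305003984
```

View pics/w1c.png

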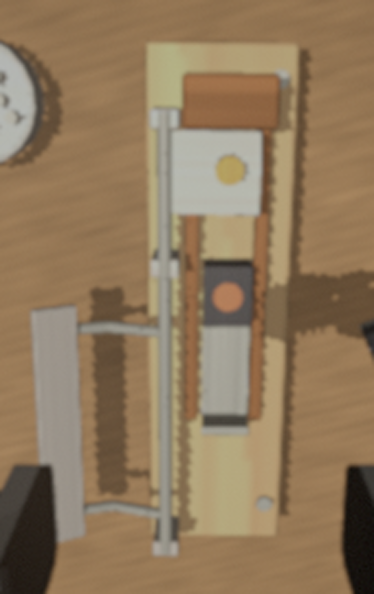

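```bash
cat >> h.py <<'E'
YAW=-15.87
A=np.radians(YAW);RN=np.array([[np.cos(A),-np.sin(A)],[np.sin(A),np.cos(A)]])
ON=np.array([0.56188,-0.03673])-RN@[-0.005,0.003]
def n2w(x,y,z): return np.r_[ON+RN@[x,y],z]
def w2n(P): P=np.asarray(P);return np.concatenate([(P[...,:2]-ON)@RN,P[...,2:]],-1)
E
python3 - <<'E'
from h import *
from cell import manip
z=np.load("pics/w1.npz");d=z["d"];pose=(z["p"],z["o"]);m=manip.camera_model("wrist")
C=w2n(cloud(m,d,pose));print(ON)
inn=lambda x0,x1,y0,y1,z0,z1:C[(C[...,0]>x0)&(C[...,0]<x1)&(C[...,1]>y0)&(C[...,1]<y1)&(C[...,2]>z0)&(C[...,2]<z1)]
b=inn(-.08,.04,-.015,.015,.038,.047); 
pc=lambda q:np.percentile(q,[1,50,99],axis=0).round(4).tolist()
print("head",pc(b[b[:,0]>-.03]),"foot",pc(b[b[:,0]<-.03]))
s=inn(-.06,-.005,-.02,.02,.0265,.0295);print("strip",pc(s))
print("stop",pc(inn(.07,.115,-.02,.02,.044,.052)))
print("paddle",pc(inn(-.115,.01,.06,.09,.04,.065)))
print("rod",pc(inn(-.1,0,.02,.034,.044,.056)))
img=cv2.imread("pics/w1.png")
def dr(P,c): 
    q=project(m,np.array([n2w(*p) for p in P]),pose); cv2.polylines(img,[np.round(q*16).astype(int)],True,c,1,cv2.LINE_AA,4)
dr([(-.125,-.03,.024),(.115,-.03,.024),(.115,.036,.024),(-.125,.036,.024)],(0,0,255))
dr([(.005,-.0125,.033),(.08,-.0125,.033),(.08,.0125,.033),(.005,.0125,.033)],(255,0,0))
dr([(-.057,-.0125,.03),(.005,-.0125,.03),(.005,.0125,.03),(-.057,.0125,.03)],(255,0,0))
cv2.imwrite("pics/w1d.png",cv2.resize(img[40:310,230:400],None,fx=2.2,fy=2.2,interpolation=cv2.INTER_CUBIC))
# fingertips depth
p=cloud(m,d,pose); 
T=c2w(m,pose)
f=p[250:330,200:470]; f=f[f[...,2]>.15]; print("finger zmin",np.percentile(f[:,2],[0,1,5]) if len(f) else None)
E
```

```text
[ 0.56586906 -0.04098293]
head [[-0.0058, -0.0113, 0.0396], [0.008, -0.0009, 0.0418], [0.0212, 0.0096, 0.0434]] foot [[-0.058, -0.0117, 0.0382], [-0.0554, -0.0005, 0.0433], [-0.0542, 0.0097, 0.0452]]
strip [[-0.0552, -0.018, 0.0266], [-0.0319, -0.0009, 0.0281], [-0.0067, 0.0184, 0.0295]]
stop [[0.0706, -0.0193, 0.0457], [0.0872, 0.0008, 0.0479], [0.101, 0.0196, 0.0501]]
paddle [[-0.1081, 0.0621, 0.0444], [-0.0418, 0.0737, 0.0531], [0.0042, 0.0839, 0.0584]]
rod [[-0.0988, 0.0239, 0.0469], [-0.0466, 0.0269, 0.0502], [-0.001, 0.0334, 0.0522]]
finger zmin [0.24367125 0.24629506 0.25082096]
```

View pics/w1d.png

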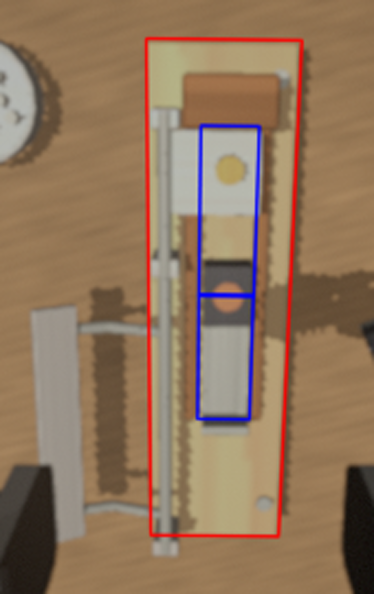

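The model overlay matches the picture. The magnet's origin is at nest x≈-18.5 mm with its foot's rear face at -58.5 mm, so it has to travel about 58 mm. The fingertips sit a few mm behind the TCP at this opening. I'll measure that by lightly touching bare table.

Run:
```python
from h import *
from cell import manip
manip.move_to([0.395,-0.14,0.06],[180,0,YAW])
print(manip.move_linear([0.395,-0.14,0.012],speed=0.1))
r=manip.move_linear([0.395,-0.14,-0.012],speed=0.015,max_force=4)
print(r,manip.get_tool_pos(),manip.get_ft_force())
manip.move_linear([0.395,-0.14,0.10],speed=0.2)
manip.move_to(n2w(-.085,.0355,.10),[180,0,YAW])
pose=(manip.get_tool_pos(),manip.get_orientation())
p,d=manip.capture("wrist"); cv2.imwrite("pics/w2.png",p[:,:,::-1]); np.savez("pics/w2.npz",d=d,p=pose[0],o=pose[1])
print(pose,manip.get_ft_force(),manip.get_clock())
```

```text
False
True [ 0.39493443 -0.13997263 -0.00430109] [-1.05537415  0.38277031  3.57867934]
(array([0.4925916 , 0.01607177, 0.09847892]), array([ 1.79929051e+02,  1.67478504e-01, -1.58363603e+01])) [-0.62573817 -0.06130741  0.09177144] 7.4667
```

View pics/w2.png

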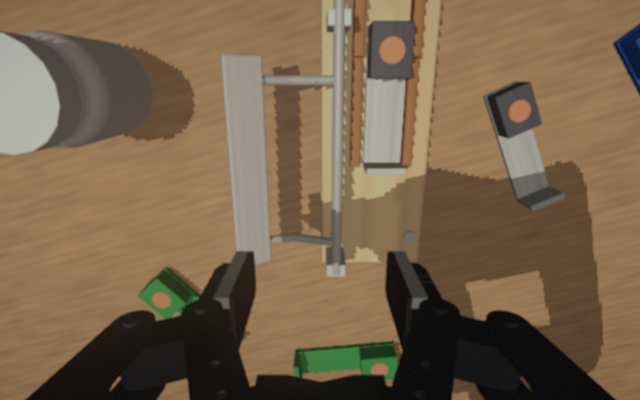

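The tips contact at TCP z = -4.3 mm, so they sit 4.3 mm above the TCP. The wrist picture shows the paddle clear at (245,160) and the magnet foot at (384,168), with nothing in the way of either finger. Next I'll press down, check, then push.

Run:
```python
from h import *
from cell import manip
z=np.load("pics/w2.npz");d=z["d"];pose=(z["p"],z["o"]);m=manip.camera_model("wrist")
C=w2n(cloud(m,d,pose))
inn=lambda x0,x1,y0,y1,z0,z1:C[(C[...,0]>x0)&(C[...,0]<x1)&(C[...,1]>y0)&(C[...,1]<y1)&(C[...,2]>z0)&(C[...,2]<z1)]
pc=lambda q:np.percentile(q,[1,50,99],axis=0).round(4).tolist()
print("foot",pc(inn(-.08,-.04,-.02,.018,.036,.05)),"pad",pc(inn(-.12,.02,.06,.09,.04,.065)))
print(manip.move_linear(n2w(-.085,.0355,.068),speed=0.1))
r=manip.move_linear(n2w(-.085,.0355,.0248),speed=0.04,max_force=15)
print(r,w2n(manip.get_tool_pos()),manip.get_ft_force(),manip.get_clock())
for n in ["wrist","scene"]:
    p,d=manip.capture(n); cv2.imwrite(f"pics/{n}3.png",p[:,:,::-1] if n=="wrist" else cv2.resize(p[150:290,220:420,::-1],None,fx=4,fy=4,interpolation=cv2.INTER_CUBIC))
```

```text
foot [[-0.0587, -0.0115, 0.0363], [-0.0559, -0.0005, 0.0434], [-0.0546, 0.0101, 0.0452]] pad [[-0.107, 0.0621, 0.0445], [-0.043, 0.0743, 0.0534], [0.0034, 0.0839, 0.0583]]
False
False [-0.08460262  0.03445674  0.02522381] [-4.1154225  -5.31459245  7.93814815] 9.1667
```

View pics/wrist3.png

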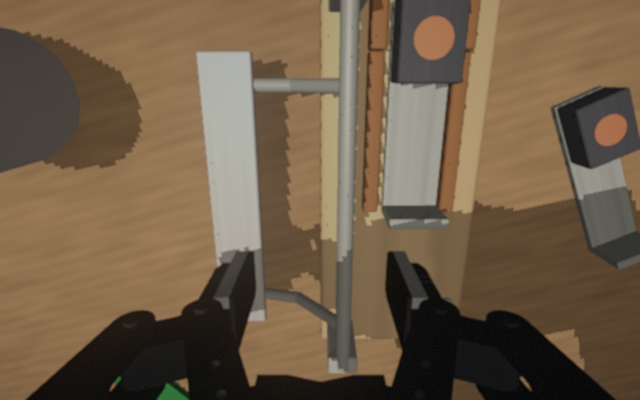

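View pics/scene3.png

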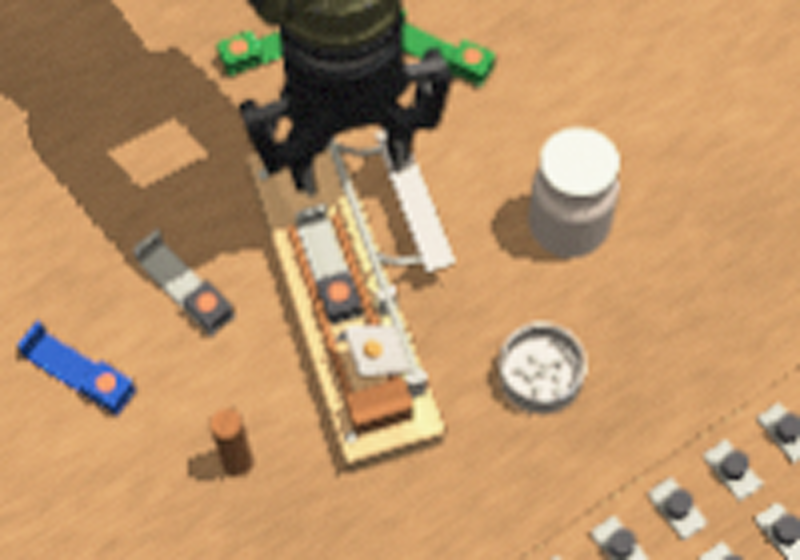

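The paddle is level at (230,160) in the wrist view, and the flap cover is raised, with 8 N upward on the tool. The right finger is behind the foot. Now the push.

Run:
```python
from h import *
from cell import manip
r=manip.move_linear(n2w(-.045,.0355,.0248),speed=0.035,max_force=15)
print(r,w2n(manip.get_tool_pos()),manip.get_ft_force()@np.c_[np.r_[RN[:,0],0],np.r_[RN[:,1],0],[0,0,1]],manip.get_clock())
if not r:
    r=manip.move_linear(n2w(-.006,.0355,.0248),speed=0.03,max_force=12)
    print(r,w2n(manip.get_tool_pos()),manip.get_ft_force()@np.c_[np.r_[RN[:,0],0],np.r_[RN[:,1],0],[0,0,1]],manip.get_clock())
pose=(manip.get_tool_pos(),manip.get_orientation())
for n in ["wrist","scene","top"]:
    p,d=manip.capture(n); np.savez(f"pics/{n}4.npz",d=d,p=pose[0],o=pose[1])
    c={"scene":p[150:290,220:420],"top":p[130:250,250:420],"wrist":p}[n][:,:,::-1]
    cv2.imwrite(f"pics/{n}4.png",c if n=="wrist" else cv2.resize(c,None,fx=4,fy=4,interpolation=cv2.INTER_CUBIC))
```

```text
False [-0.04478805  0.03556236  0.02495417] [-3.32079288  0.2966872   4.68292504] 10.5583
True [-0.01210915  0.03545565  0.02480453] [-1.50513813 -0.16908345  4.79462498] 11.625
```

View pics/wrist4.png

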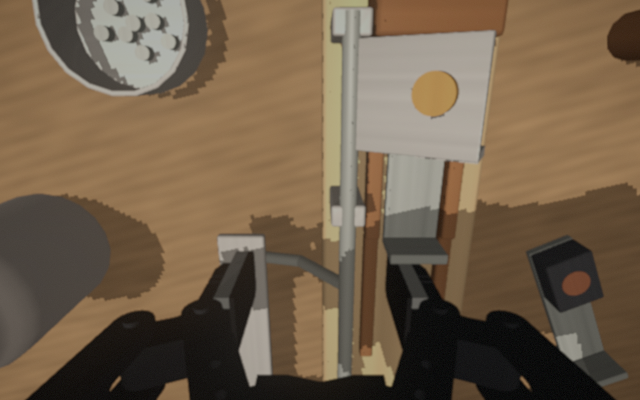

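View pics/scene4.png

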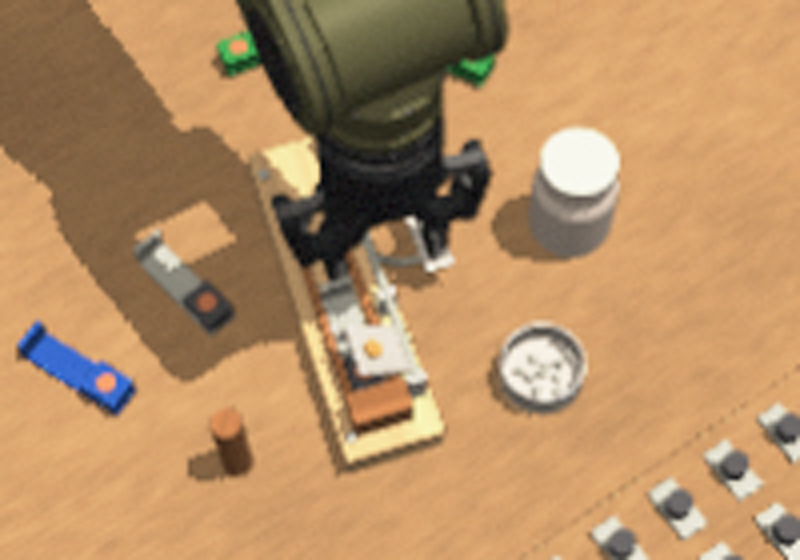

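```bash
cat > foot.py <<'E'
from h import *
def foot(m,d,pose):
    C=w2n(cloud(m,d,pose))
    q=C[(C[...,0]>-.008)&(C[...,0]<.02)&(abs(C[...,1])<.0095)&(C[...,2]>.040)&(C[...,2]<.048)]
    return len(q),np.percentile(q,[2,50,98],axis=0).round(4).tolist() if len(q) else None
E
python3 - <<'E'
from foot import *
from cell import manip
m=manip.camera_model("wrist");z=np.load("pics/wrist4.npz")
print(foot(m,z["d"],(z["p"],z["o"])))
F=np.c_[np.r_[RN[:,0],0],np.r_[RN[:,1],0],[0,0,1]]
for k in range(2):
    r=manip.move_linear(n2w(-.006,.0355,.0248),speed=0.008,max_force=14)
    print(r,w2n(manip.get_tool_pos()),manip.get_ft_force()@F,manip.get_clock())
manip.pause(.2)
pose=(manip.get_tool_pos(),manip.get_orientation());print(w2n(pose[0]),manip.get_ft_force()@F)
p,d=manip.capture("wrist");print(foot(m,d,pose))
cv2.imwrite("pics/w5.png",p[:,:,::-1])
E
```

```text
(975, [[-0.0063, -0.0089, 0.0404], [0.0011, 0.0006, 0.0437], [0.0038, 0.0089, 0.0477]])
True [-0.01223277  0.03549178  0.02482309] [-1.391262   -0.81689624  4.12952092] 12.3167
True [-0.01230928  0.03547967  0.02484227] [-2.35942108 -1.35190003  4.96164131] 12.7833
[-0.0123241   0.03547498  0.02483157] [-2.01146955 -0.30322979  5.01582404]
(972, [[-0.0063, -0.0089, 0.0402], [0.0011, 0.0007, 0.0437], [0.0038, 0.0089, 0.0475]])
```

View pics/w5.png

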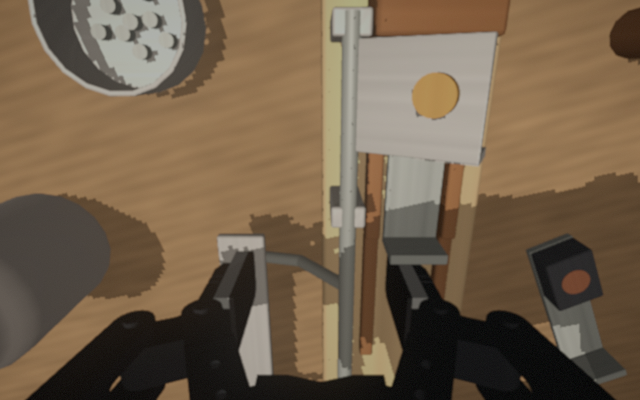

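The force stop trips repeatedly at the same place, and the foot spans nest x≈0 to 4 mm, so the magnet is home. I'll back off with the paddle still held, then release it.

Run:
```python
from h import *
from cell import manip
manip.move_linear(n2w(-.022,.0355,.0248),speed=0.04)
manip.move_linear(n2w(-.022,.0355,.075),speed=0.06)
manip.move_linear(n2w(-.03,.0355,.2),speed=0.2)
manip.pause(.3)
pose=(manip.get_tool_pos(),manip.get_orientation())
p,d=manip.capture("wrist");np.savez("pics/w6.npz",d=d,p=pose[0],o=pose[1]);cv2.imwrite("pics/w6.png",p[:,:,::-1])
m=manip.camera_model("wrist")
C=w2n(cloud(m,d,pose))
inn=lambda x0,x1,y0,y1,z0,z1:C[(C[...,0]>x0)&(C[...,0]<x1)&(C[...,1]>y0)&(C[...,1]<y1)&(C[...,2]>z0)&(C[...,2]<z1)]
pc=lambda q:np.percentile(q,[1,50,99],axis=0).round(4).tolist()
print("foot",pc(inn(-.02,.02,-.011,.011,.036,.05)));print("pad",pc(inn(-.12,.02,.06,.09,.03,.065)));print("cover",pc(inn(.045,.079,-.012,.015,.035,.09)))
print(manip.get_ft_force(),manip.get_clock())
```

```text
foot [[-0.0007, -0.0108, 0.0362], [0.002, -0.0003, 0.0434], [0.0035, 0.0101, 0.0453]]
pad [[-0.1086, 0.0625, 0.0446], [-0.047, 0.0747, 0.0536], [0.0037, 0.084, 0.0583]]
cover [[0.0451, -0.0117, 0.047], [0.0623, 0.0016, 0.0488], [0.0788, 0.0147, 0.0537]]
[-0.68140985  0.34700168  0.82280864] 15.5333
```

View pics/w6.png

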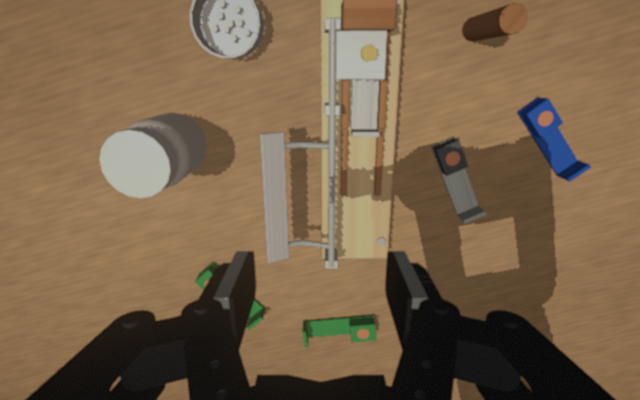

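The paddle is back at its shut heights (44.6/53.6/58.3 mm, against 44.4/53.1/58.4 before). The cover lies flat at (360,55), and the magnet's foot is at (366,132), nest x≈0. The bystanders look unmoved.

Run:
```python
from cell import manip
manip.sign_off();print(manip.get_clock())
```

```text
the job is handed in; nothing more can be done
the job is handed in; nothing more can be done
```

The magnet is home against the end stop, the flap has shut behind its head, and the job is handed in at about 15.5 s on the clock.

I pressed the paddle down with one fingertip and kept it down. The other fingertip pushed the magnet about 58 mm along the channel. I then backed off about 1 cm before raising the gripper to let go of the paddle.

- **Magnet home:** the force stop tripped three times at the same place (within 0.2 mm). Afterwards the foot's rear face measured at nest x ≈ -0.7 to 0 mm, where 0 is home. The camera calibration is good to about 2 mm.
- **Flap shut:** the paddle came back to its shut heights within 0.5 mm, and the cover lies flat. The lip itself was not visible, so its drop behind the head is inferred from those two.
- **Everything else:** the bystanders in the wrist and scene views looked unmoved. I compared them by eye, not by measurement.

No check failed. One reading to note: after each force stop the push force fell back to about 2 N, although the position did not change.

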